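# Show the clay ball to the bench magnifier

## Robot

A 7-joint arm with a two-finger parallel gripper is mounted at the origin on the work surface. World frame = base frame: x ahead of the robot, y to its left, z up, the work surface at z = 0. Lengths are in mm, angles in degrees, forces in N, time in s.
With the tool pointing down it reaches from about 350 to 900 mm from the base axis. Payload 19.9 kg.
Tool frame: the origin (TCP) lies between the finger pads, 19 mm behind the fingertips; this is the grasp point; z points along the fingers, y is the direction in which the jaws open and shut (so a half turn about z gives the same grasp; the last joint's range is limited). The gripper opens to 85 mm and grips with 20 to 120 N. Pads are 22 mm wide; open, the fingers measure 114 mm over their backs; the gripper's body (76 mm by 85 mm) begins 54 mm behind the grasp point. The pads swing forward as they close: fully open they stand 13 mm farther back than shut.
Start: joints at [63.684, 23.915, -0.59, 92.452, 0.269, 63.638, -3.037], TCP at [253.588, -571.223, 249.96] pointing down, gripper open.
Joint ranges: [-161.28, 161.28], [-22.2, 115.67], [-73.04, 71.86], [3.21, 147.25], [-68.34, 248.33], [10.77, 114.83], [-161.83, 161.83]. Speed limits (degrees/s): [108.29, 108.29, 136.94, 136.94, 172.46, 172.46, 172.46].

## Interface

Orientations are given as [roll, pitch, yaw] about the fixed x, y, z axes, in that order (R = Rz(yaw) Ry(pitch) Rx(roll)).
In Python, from bench import * gives the robot as it stands. The module is installed in compiled form; this text tells all that it offers.
- The arm moves only by the tool move_arm, never from a script. Its argument "rows" is one flat list of numbers, 6 for each row, row after row: the shift along the tool's x, y, z in mm, then the turn, a rotation vector about the tool's x, y, z in rad. A call has 1 to 10 rows; each row shifts and turns the pose as measured when the row begins, along the tool's axes as they then stand; what a row does not reach is not made up. A row lasts 1/8 s, in which the tool goes at most 62.5 mm and 10.7 degrees, less where a joint would pass 70% of its speed; a pose out of reach is approached as far as the arm can. A call is refused whole if a number of a shift passes 62.5 or a number of a turn 0.188, either way. A call with a gripper value outside its range is refused whole. "jaw" is the closure, from -1 (fully open) to 1 (shut), set as the call begins (left out, the last holds). The fingers move at their own pace and stop on an object; "force" is the grip in N (left out, the last holds). Time passes only in rows, so rows that do not move let the fingers close. It gives the time, the measured TCP pose, the force and the opening at its end, in the units of the state.
- state(): the state, without advancing time (a new reading comes with each control period).
- read_camera(name): name is "scene" or "side" or "wrist"; returns (picture, depth): 384x512x3 uint8, red, green, blue; 384x512 float32, mm along the optical axis (not along the pixel's ray), 0 where there is no reading.
- get_calibration(name): a dict with "K" (3x3 intrinsics, pixels), "R" (3x3) and "t" (3): a world point X has camera coordinates R X + t. Camera axes: x right, y down, z forward; pixel columns grow to the right and rows downward; lengths in mm; the calibration is good to about 2 mm. The wrist camera is an equidistant fisheye: a pixel r from the principal point sees the ray r / f radians off the axis. A picture is of the moment at which its call begins: read the wrist's pose just before it. get_calibration takes no time and is no camera call; for the wrist camera it gives the pose at the moment of the call.
- job_done(): hands the job in, once; it reports no verdict.
The state is a dict: "t": time; "joints": joint angles; "qd": joint speeds; "joint_efforts": joint torques, N m; "position": TCP position; "orientation": TCP orientation; "ft_force": force on the tool from outside, world axes, zero at the start; "ft_torque": the same for the moment, N m; "finger_gap": finger opening in mm.
Only numpy, scipy, OpenCV 4.12 (cv2) and the standard library are available. Lean on these libraries where they do the work, as an engineer would, in place of code of your own. Each camera call takes 0.05 s, during which the arm holds its last target. There are 200 camera calls.

## Task

Lift the lid off the wooden finds box by its knob and set it down gently, flat and knob up, in the middle of the cork mat. Then lift the small wooden tray out of the box by its upright handle, keeping it level so that the loose clay ball never leaves its shallow pocket, and finish while holding the tray still and level in front of the standing magnifier, on the robot's side of it, with the ball at the height of the middle of the lens, straight in front of it and about 10 cm from the glass. Do not touch the magnifier, and leave the other finds and tools where they lie.

Things in the scene. Friction and masses are not known exactly. Their poses are not given: they have to be found in the camera images.
- box: Fixed open wooden finds box with brass corners, outside 216 x 166 x 76 mm (x, y, z), walls and floor 8 mm thick, standing on the table to the left or the right of the magnifier. Origin at the centre of its underside; z up.
- lid: Loose flat wooden lid on the box rim, 216 x 166 x 8 mm, about 0.22 kg. Origin at the centre of the plate's underside (76 mm up at the start); x along its long side, z up. A lip of 190 x 140 mm below reaches 6 mm into the box with 5 mm of play, so on a flat surface the origin rests 6 mm above it. On top, central, a round knob 28 mm in diameter, 8 to 42 mm above the origin.
- lid_knob (a point): Point on the axis of the lid's knob, 33 mm above the lid's origin (9 mm below the knob's top, 25 mm above the plate): a good height for the TCP.
- mat: Thin cork mat fixed on the table on the other side of the magnifier from the box, 230 x 180 x 4 mm, origin at the centre of its underside; its top is 4 mm above the table.
- tray: Loose light-wood tray on the box floor under the lid, 170 x 105 x 8 mm, about 0.16 kg, 4 to 35 mm from the walls. Origin at its underside's centre; x along its long side, z up. Central handle: a flat upright fin, 50 mm along x, 12 mm thick (y), 8 to 58 mm above the origin. At x = +58 and -58 mm a round pocket: a ring 4 mm tall, 34 mm inside; the ball is in the +x one (away from the robot).
- tray_grip (a point): Point in the middle of the tray's handle, 43 mm above the tray's origin (15 mm below the handle's top): a good place for the TCP. Axes as the tray's.
- tray_pocket (a point): Where the ball's centre is when it lies in the middle of its pocket: x = +58 mm, y = 0, z = +26 mm in the tray's frame.
- ball_center (a point): Centre of the loose fired-clay ball, 36 mm in diameter, about 45 g, lying in the tray's +x pocket. It has about 6 mm of free play to every side and rolls over the ring if the tray tips by about 39 degrees or is jerked.
- ball: The clay ball itself (its axes turn as it rolls; use ball_center for its place).
- lens: Standing magnifier fixed to the table: round steel foot 88 mm in diameter and 14 mm tall, thin post, and an upright round glass in a black ring of 112 mm outside diameter whose centre is 190 mm above the table. Origin at the centre of the foot's underside, z up; its -x axis is horizontal, square to the glass, and points out of the glass to the robot's side.
- lens_center (a point): Centre of the upright glass (4 mm thick), 190 mm above the table. Axes as the magnifier's: -x points straight out of the glass towards the robot's side. The ball belongs 100 mm from here along -x.
- sherd_a: Bystander: flat clay sherd, about 60 x 45 x 18 mm, origin at the centre of its underside.
- sherd_b: Bystander: flat clay sherd, about 50 x 45 x 16 mm, origin at the centre of its underside.
- sherd_c: Bystander: flat clay sherd, about 75 x 55 x 20 mm, origin at the centre of its underside.
- sherd_d: Bystander: flat clay sherd, about 65 x 60 x 18 mm, origin at the centre of its underside.
- cone: Bystander: clay cone standing on its 68 mm wide head, 108 mm tall, origin at the centre of its underside.
- loupe: Bystander: hand magnifier lying flat, 92 mm ring with a 90 mm handle along +x, 12 mm thick, origin at the ring's centre on the table.
- brush: Bystander: small brush lying on the table along its x, under 300 mm long.
Not all that is in view belongs to the job. What is meant by the lens is not blue or red, and is the larger of those in its own colour.

How it is judged (in metres and radians):
On the way, in this order (a step that is already met when the one before it is completed fails the run):
1. the lid lies flat on the cork mat, let go (horizontal distance between lid and mat below 0.05 m and angle between lid's own z axis and vertical below 0.1 rad and height (world z) of lid below 0.02 m and contact force between lid and mat above 0.2 N and contact force between lid and the arm below 0.05 N and contact force between lid and the fingers below 0.05 N), for 0.3 s.
2. the tray is lifted clear of the box with the ball in its pocket (height (world z) of tray above 0.1 m and distance between ball_center and tray_pocket below 0.013 m and contact force between the fingers and tray above 0.5 N), for 0.2 s.
At the end, for the whole second after the job is handed in: Lid flat (6 deg) and let go on the mat, centres within 50 mm. Fingers hold the tray over 100 mm up, still, level within 7 deg, clear of the magnifier; ball at rest in its pocket (13 mm), its centre 70 to 130 mm in front of the glass, within 25 mm of the lens axis sideways and in height (all of step 1 and all of step 2 and angle between tray's own z axis and vertical below 0.12 rad and contact force between tray and lens below 0.05 N and linear speed of tray below 0.03 m/s and linear speed of ball below 0.06 m/s and x of ball_center in the frame of lens_center between -0.13 and -0.07 m and y of ball_center in the frame of lens_center between -0.025 and 0.025 m and z of ball_center in the frame of lens_center between -0.025 and 0.025 m); the arm keeps its last pose, push and grip.
It fails at once if the ball leaves its pocket (distance between ball_center and tray_pocket above 0.02 m).
It fails at once if the tray is tipped by more than 20 degrees (angle between tray's own z axis and vertical above 0.35 rad).
It fails at once if the lid is dropped or thrown instead of set down (contact force between the fingers and lid below 0.01 N and linear speed of lid above 0.5 m/s).
It fails at once if the magnifier is knocked (contact force between any of the arm, the fingers, tray, lid and lens above 1 N).
It fails at once if a bystander is disturbed (moved more than 20 mm) (distance of any of sherd_a, sherd_b, sherd_c, sherd_d, cone, loupe, brush from where it was at the start of the episode above 0.02 m).
It also fails if it takes over 67 s, if anything falls off the work surface, if the arm or the gripper's body presses on something with over 40 N, if the wrist force passes 120 N, or if a joint passes its speed limit or range.

## Working session

There is one attempt and no reset: what is moved stays moved. The work goes in short steps, Python scripts to look and compute and a tool call to move; the robot and the scene stay as the last step left them, time stands still between calls to the robot, and variables do not carry over. Pictures are saved under pics/ and viewed, on a budget of 10 in all, crops included, one or two more only if the job needs it, and the job is handed in when it is done.

Besides the shell and the picture viewer there is one more tool, called after "Request:" by a JSON object that holds its "method" and its "body", one argument or row to a line. move_arm: Moves the arm, as the interface text tells. Its arguments: {"type":"object","properties":{"rows":{"type":"array"},"jaw":{"type":"number"},"force":{"type":"number"}},"required":["rows"]}

```bash
mkdir -p pics; cat > h.py <<'E'
from bench import *
import numpy as np, cv2, pickle
def grab(n):
    c=get_calibration(n); p,d=read_camera(n)
    pickle.dump((c,p,d),open(n+'.pkl','wb')); return c,p,d
def load(n): return pickle.load(open(n+'.pkl','rb'))
def cloud(c,d):
    v,u=np.mgrid[:d.shape[0],:d.shape[1]]
    r=np.stack([u,v,np.ones_like(u)],-1)@np.linalg.inv(c['K']).T
    X=r*d[...,None]
    return (X-np.array(c['t']))@np.array(c['R'])   # R^T (X-t)
E
python3 - <<'E'
from h import *
s=state(); print(s)
im=[]
for n in('scene','side'):
    c,p,d=grab(n); print(n,np.round(c['K'],1).tolist(),np.round(c['R'],3).tolist(),np.round(c['t'],1))
    cv2.imwrite(f'pics/{n}0.png',cv2.resize(p[...,::-1],(768,576),interpolation=cv2.INTER_CUBIC))
E
```

```text
{'t': 0.0, 'joints': array([63.68417722, 23.94886581, -0.59126202, 92.4839474 ,  0.26850623,
       63.63867992, -3.03461162]), 'qd': array([-0.06138293, -0.01245113, -0.03321314,  0.0572346 ,  0.02114521,
       -0.01369513, -0.02489568]), 'joint_efforts': array([ 3.33830467e-04, -8.64444923e+01,  6.78630061e-01, -4.34894156e+01,
        1.90003740e-02,  7.37708324e-03, -9.59000567e-05]), 'position': array([ 253.46908733, -570.95009059,  249.36274051]), 'orientation': array([-1.79930010e+02,  4.14730504e-03,  2.39410957e+01]), 'ft_force': array([ 0.42163472, -0.29465103,  0.47062632]), 'ft_torque': array([-0.01607842, -0.01055124, -0.00798208]), 'finger_gap': 85.38880392268304}
scene [[404.4, 0.0, 252.7], [0.0, 404.4, 191.3], [0.0, 0.0, 1.0]] [[-0.479, 0.878, 0.012], [0.732, 0.407, -0.546], [-0.484, -0.253, -0.838]] [ 269.4 -322.9 1558.2]
side [[440.7, 0.0, 257.7], [0.0, 440.7, 188.3], [0.0, 0.0, 1.0]] [[-0.995, -0.098, 0.001], [-0.057, 0.569, -0.821], [0.08, -0.817, -0.572]] [ 575.1  147.6 1499.7]
```

View pics/scene0.png

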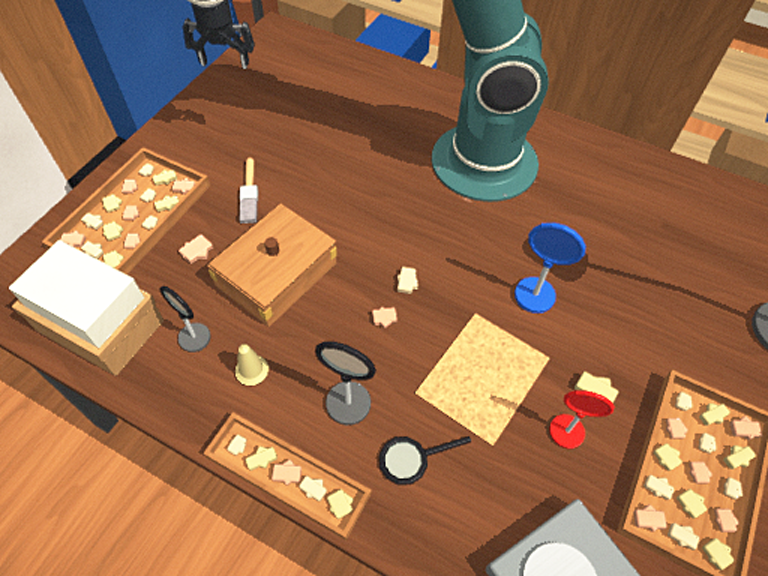

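View pics/side0.png

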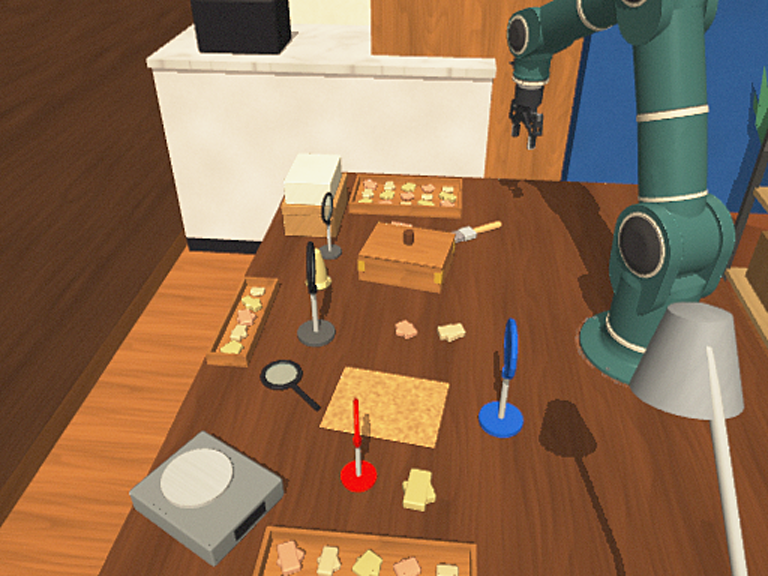

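The scene picture (768×576 px) shows the box with its lid knob at (272,245) and the mat at (483,378). There are four upright magnifiers:
- large black at (345,375)
- small black at (182,315)
- blue at (550,255)
- red at (580,415)

Blue and red are excluded by the description. The larger of the two black ones, at (345,375), is the lens, and it stands between box and mat as described.

```bash
python3 - <<'E'
from h import *
np.set_printoptions(suppress=True,precision=1)
cr=[]
def rect(P,name):
    r=cv2.minAreaRect(P[:,:2].astype(np.float32)); print(name,len(P),np.array(r[0]),np.array(r[1]),round(r[2],2), 'zmed',np.median(P[:,2]),'long edge', )
    b=cv2.boxPoints(r); e=[b[1]-b[0],b[2]-b[1]]; e=max(e,key=np.linalg.norm); print('   long yaw',np.degrees(np.arctan2(e[1],e[0])))
for n in('scene','side'):
    c,p,d=load(n); W=cloud(c,d); x,y,z=W[...,0],W[...,1],W[...,2]; ok=d>0
    hsv=cv2.cvtColor(p,cv2.COLOR_RGB2HSV)
    print('==',n)
    # seeds in 512x384 px
    S={'scene':dict(knob=(181,164),lid=(165,172),mat=(322,252),foot=(226,268),ring=(231,230),sm=(117,202)),'side':dict(knob=(272,158),lid=(262,165),mat=(256,270),foot=(208,222),ring=(207,178),sm=(218,138))}[n]
    for k,(u,v) in S.items(): print(k,W[v,u],hsv[v,u])
    def comp(m,seed):
        m=cv2.morphologyEx(m.astype(np.uint8),cv2.MORPH_CLOSE,np.ones((3,3)))
        _,l,st,_=cv2.connectedComponentsWithStats(m); return l==l[seed[1],seed[0]]
    m=comp(ok&(abs(z-84)<7),S['lid']); rect(W[m&(abs(z-84)<7)],'lid'); L=W[m].mean(0)
    k=ok&(z>100)&(z<130)&(np.hypot(x-L[0],y-L[1])<40); print('knob',k.sum(),W[k].mean(0),W[k].max(0),W[k].min(0))
    m=comp(ok&(abs(z-4)<6)&(hsv[...,1]>60)&(hsv[...,2]>150),S['mat']); rect(W[m],'mat')
    F=W[S['foot'][1],S['foot'][0]]
    for nm in('ring','sm'):
        F=W[S['ring'][1],S['ring'][0]] if nm=='ring' else W[S['sm'][1],S['sm'][0]]
        m=ok&(hsv[...,2]<70)&(z>95)&(z<260)&(np.hypot(x-F[0],y-F[1])<90)
        if m.sum()<10: continue
        P=W[m]; 
        for _ in range(3):
            q=P.mean(0); _,sv,vt=np.linalg.svd(P-q); P=P[abs((P-q)@vt[2])<8]
        print(nm,len(P),'c',(P.max(0)+P.min(0))/2,'ext',P.max(0)-P.min(0),'n',vt[2].round(3),'yaw',np.degrees(np.arctan2(vt[2][1],vt[2][0])))
    m=ok&(abs(z-14)<5)&(hsv[...,1]<40)&(np.hypot(x-W[S['foot'][1],S['foot'][0]][0],y-W[S['foot'][1],S['foot'][0]][1])<70); rect(W[m],'foot')
    if n=='scene': cv2.imwrite('pics/crop.png',cv2.resize(p[130:300,90:300,::-1],None,fx=3.4,fy=3.4,interpolation=cv2.INTER_CUBIC))
E
```

```text
== scene
knob [ 558.  -257.1  120. ] [ 11 155 145]
lid [ 589.6 -302.    85.7] [ 14 155 230]
mat [561.7 238.3   2.9] [ 22 113 253]
foot [749.5  12.9  12.9] [ 36  10 125]
ring [736.5  31.  246.2] [ 0  0 43]
sm [ 772.2 -324.9  146.4] [ 17  63 153]
lid 2847 [ 550.3 -266.9] [168.8 223.3] 79.05 zmed 84.92494108752979 long edge
   long yaw -10.949077
knob 79 [ 552.6 -263.7  114.8] [ 564.3 -252.1  122.6] [ 537.7 -282.2  100. ]
mat 11868 [387.8 176.6] [1199.6  869.7] 44.62 zmed 2.3939797483698646 long edge
   long yaw 44.621605
ring 314 c [742.3  28.5 190.6] ext [ 22.7 105.4 118.5] n [-1.  -0.1 -0. ] yaw -171.89165197095073
sm 122 c [ 772.5 -324.1  141.7] ext [15.8 77.4 88.9] n [ 1.  -0.1  0. ] yaw -7.37944394796381
foot 577 [741.1  28.5] [87.8 82.1] 31.43 zmed 14.742415505307633 long edge
   long yaw 31.425589
== side
knob [ 547.6 -249.   110.3] [ 10 161 122]
lid [ 584.7 -236.9   84. ] [ 14 181 215]
mat [559.2 241.3   4.4] [ 18 150 239]
foot [746.2  39.2  13.5] [ 24  32 110]
ring [728.6  77.1 221.6] [48 32 40]
sm [ 766.9 -319.7  146.8] [ 17  97 203]
lid 1242 [ 550.5 -261.4] [177.6 218.4] 79.4 zmed 83.93316068560043 long edge
   long yaw -10.603893
knob 43 [ 548.3 -258.6  113.7] [ 560.5 -247.9  123.3] [ 536.4 -277.6  101.7]
mat 3220 [567.6 661.1] [1065.8  246.6] 88.29 zmed 4.03830663278268 long edge
   long yaw 88.288185
ring 142 c [736.7  37.1 183.9] ext [ 16.5  97.4 121.9] n [-1.  -0.1  0. ] yaw -173.51685342417247
sm 45 c [ 767.3 -320.1  139.1] ext [15.  83.  85.1] n [ 1.  -0.2 -0. ] yaw -9.274360180078762
foot 220 [738.6  32.4] [79.5 81.7] 10.5 zmed 13.502144426695736 long edge
   long yaw -79.50082
```

View pics/crop.png

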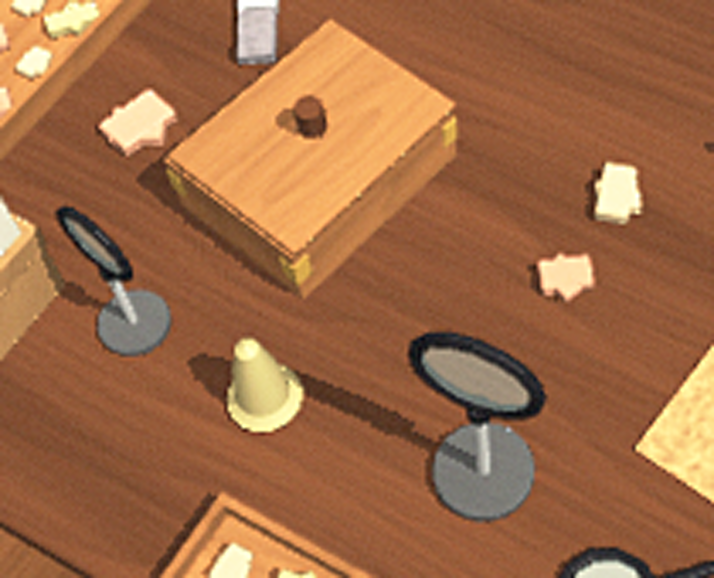

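The crop confirms the choice: the large black magnifier is at about (475,385) in the crop, with a 112–118 mm ring at z≈190. The small one at (95,245) has an ~85 mm ring at z≈140. Next I'll refine the mat and lens measurements and check the heights of what lies along the way.

```bash
cat >> h.py <<'E'
from scipy.spatial.transform import Rotation as Ro
def plan(target,yaw,n,ramp=2,grp=10,start=None,chunk=None):
    """n rows from the measured (or given) pose to target, trapezoid profile; prints tool-frame rows"""
    s=state(); p=np.array(s['position']); R=Ro.from_euler('xyz',s['orientation'],degrees=True)
    print('now',p.round(1),s['orientation'].round(2),'gap',round(s['finger_gap'],1),'t',round(s['t'],2),'F',s['ft_force'].round(1))
    if start is not None: p,R=np.array(start[0],float),Ro.from_euler('xyz',[180,0,start[1]],degrees=True)
    T=Ro.from_euler('xyz',[180,0,yaw],degrees=True); rv=(R.inv()*T).as_rotvec()
    w=np.array([min(1,(i+1)/ramp,(n-i)/ramp) for i in range(n)]); w=w/w.sum()
    D=np.array(target,float)-p; out=[]
    for i in range(n):
        out.append(np.r_[R.inv().apply(D*w[i]).round(1),(rv*w[i]).round(3)]); R=R*Ro.from_rotvec(rv*w[i])
    for k in range(0,n,10): print([float(a) for r in out[k:k+10] for a in r])
    return out
E
python3 - <<'E'
from h import *
np.set_printoptions(suppress=True,precision=1)
for n in('scene','side'):
    c,p,d=load(n); W=cloud(c,d); x,y,z=W[...,0],W[...,1],W[...,2]; hsv=cv2.cvtColor(p,cv2.COLOR_RGB2HSV)
    m=(abs(z-4)<8)&(hsv[...,0]>=15)&(hsv[...,0]<30)&(hsv[...,2]>200)&(np.hypot(x-560,y-240)<190)
    m=cv2.morphologyEx(m.astype(np.uint8),cv2.MORPH_OPEN,np.ones((5,5)))
    _,l,st,_=cv2.connectedComponentsWithStats(m); k=1+np.argmax(st[1:,4]); v,u=np.where(l==k)
    # ray cast on z=4
    R=np.array(c['R']);C=-R.T@np.array(c['t']); r=np.stack([u,v,1+0*u],-1)@np.linalg.inv(c['K']).T@R
    P=C+r*((4-C[2])/r[:,2])[:,None]
    q=cv2.minAreaRect(P[:,:2].astype(np.float32)); print(n,'mat',np.array(q[0]),np.array(q[1]),q[2])
    # dark ring: rough circle -> intersect ring mask with vertical plane
    m=(hsv[...,2]<75)&(z>95)&(z<265)&(np.hypot(x-740,y-30)<90); P=W[m]
    P=P[(abs((P-[740,30,190])@[.99,.12,0])<14)]; q=P[:,:2].mean(0); _,_,vt=np.linalg.svd(P[:,:2]-q); print(' ring mean',q,'tangent yaw-90',np.degrees(np.arctan2(vt[0][1],vt[0][0]))-90,'y ext',P[:,1].min(),P[:,1].max(),'z',P[:,2].min(),P[:,2].max())
    for nm,h0,h1 in(('blue',100,130),('red',0,9)):
        m=(hsv[...,0]>=h0)&(hsv[...,0]<=h1)&(hsv[...,1]>200)&(z>5)&(z<400)&(x>250)&(y>0); P=W[m]
        if len(P):print(' ',nm,len(P),P.min(0),P.max(0))
plan([550,-264,180],-11,14)
E
```

```text
scene mat [555.3 235.2] [179.  229.6] 82.2638168334961
 ring mean [743.5  30.5] tangent yaw-90 8.201668305655659 y ext -24.19446406230816 81.2326453104588 z 131.32362404272706 249.80381436719827
  blue 371 [285.4 205.7   5.9] [371.5 310.1 248.4]
  red 705 [494.7 381.6   5. ] [620.7 487.4 188. ]
side mat [556.1 237. ] [179.5 228.3] 82.31869506835938
 ring mean [736.4  47. ] tangent yaw-90 5.826203034590662 y ext -20.812212828130246 85.81350490166838 z 122.95760390343733 244.8471471018303
  blue 408 [286.7   5.9   5.3] [738.3 317.4 248.3]
  red 442 [555.9 389.    5. ] [620.2 465.9 185.5]
now [ 253.5 -571.   249.4] [-179.9    0.    23.9] gap 85.5 t 0.1 F [ 0.3 -0.5 -0. ]
[15.2, -6.2, 2.7, -0.0, 0.0, 0.023, 30.1, -13.0, 5.4, -0.0, 0.0, 0.047, 29.5, -14.4, 5.4, -0.0, 0.0, 0.047, 28.8, -15.8, 5.4, -0.0, 0.0, 0.047, 28.0, -17.1, 5.3, -0.0, 0.0, 0.047, 27.2, -18.4, 5.3, -0.0, 0.0, 0.047, 26.3, -19.7, 5.3, -0.0, 0.0, 0.047, 25.3, -20.9, 5.3, -0.0, 0.0, 0.047, 24.3, -22.1, 5.3, -0.0, 0.0, 0.047, 23.3, -23.2, 5.3, -0.0, 0.0, 0.047]
[22.1, -24.2, 5.3, -0.0, 0.0, 0.047, 21.0, -25.2, 5.3, -0.0, 0.0, 0.047, 19.8, -26.2, 5.3, -0.0, 0.0, 0.047, 9.3, -13.6, 2.7, -0.0, 0.0, 0.023]
```

Measurements: lid (550,−264), yaw −11°; mat (555.7,236); lens (741,31), yaw ≈7.5°. All sizes agree with the description. Moving above the knob.

Request:
{"method": "move_arm", "body": {
  "rows": [15.2,-6.2,2.7,0,0,0.023,30.1,-13,5.4,0,0,0.047,29.5,-14.4,5.4,0,0,0.047,28.8,-15.8,5.4,0,0,0.047,28,-17.1,5.3,0,0,0.047,27.2,-18.4,5.3,0,0,0.047,26.3,-19.7,5.3,0,0,0.047,25.3,-20.9,5.3,0,0,0.047,24.3,-22.1,5.3,0,0,0.047,23.3,-23.2,5.3,0,0,0.047],
  "jaw": -0.4,
  "force": 40
}}

```text
t: 1.35
position: [475.0, -341.9, 194.4]
orientation: [-179.8, 0.3, -2.7]
ft_force: [0.4, -0.3, -0.3]
finger_gap: 59.6
```

Request:
{"method": "move_arm", "body": {
  "rows": [22.1,-24.2,5.3,0,0,0.047,21,-25.2,5.3,0,0,0.047,19.8,-26.2,5.3,0,0,0.047,9.3,-13.6,2.7,0,0,0.023,0,0,0,0,0,0]
}}

```text
t: 1.98
position: [559.6, -255.2, 173.1]
orientation: [-179.7, 0.5, -12.2]
ft_force: [0.3, -1.0, 0.2]
finger_gap: 59.9
```

```bash
python3 - <<'E'
from h import *
out=plan([550,-264,109],-11,8)
c,p,d=grab('wrist'); print({k:np.round(v,2).tolist() for k,v in c.items()})
cv2.imwrite('pics/w1.png',p[...,::-1])
E
```

```text
now [ 559.6 -255.2  173.1] [-179.74    0.5   -12.24] gap 59.9 t 1.98 F [ 0.3 -1.   0.2]
[-0.5, 0.8, 4.6, -0.0, 0.001, -0.002, -1.0, 1.6, 9.2, -0.001, 0.001, -0.003, -1.0, 1.5, 9.2, -0.001, 0.001, -0.003, -1.0, 1.5, 9.2, -0.001, 0.001, -0.003, -1.0, 1.5, 9.2, -0.001, 0.001, -0.003, -1.1, 1.5, 9.2, -0.001, 0.001, -0.003, -1.1, 1.5, 9.2, -0.001, 0.001, -0.003, -0.5, 0.7, 4.6, -0.0, 0.001, -0.002]
{'K': [[297.32, 0.0, 252.81], [0.0, 297.32, 191.26], [0.0, 0.0, 1.0]], 'R': [[-0.21, -0.98, -0.0], [-0.93, 0.2, 0.3], [-0.3, 0.07, -0.95]], 't': [-129.42, 555.78, 489.47]}
```

View pics/w1.png

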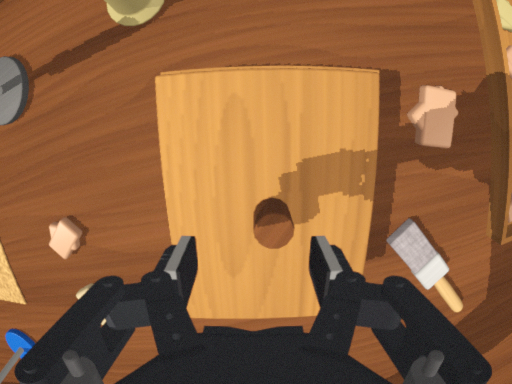

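The wrist view shows the knob's top disc at about (273,230), with the jaws astride it left and right. I'll ray-cast the knob as a check.

```bash
cat >> h.py <<'E'
def wcast(c,u,v,z):
    K=c['K']; a=(u-K[0][2])/K[0][0]; b=(v-K[1][2])/K[1][1]; r=np.hypot(a,b)
    k=np.sin(r)/max(r,1e-9); D=np.array(c['R']).T@np.array([a*k,b*k,np.cos(r)]); C=-np.array(c['R']).T@np.array(c['t'])
    return C+D*(z-C[2])/D[2]
E
python3 - <<'E'
from h import *
c,p,d=load('wrist')
print(wcast(c,273,230,118), [wcast(c,u,v,84)[:2].round(0) for u,v in((158,74),(379,70),(375,240),(166,180))])
hsv=cv2.cvtColor(p,cv2.COLOR_RGB2HSV); print(hsv[230,273],hsv[208,273],hsv[260,273])
E
```

```text
[ 550.48086974 -266.71331596  118.        ] [array([ 670., -209.]), array([ 641., -368.]), array([ 505., -349.]), array([ 592., -194.])]
[ 13 167 159] [  8 154  76] [ 16 158 214]
```

Request:
{"method": "move_arm", "body": {
  "rows": [-0.6,1.0,4.6,0,0.001,-0.002,-1.1,1.8,9.2,-0.001,0.001,-0.003,-1.1,1.7,9.2,-0.001,0.001,-0.003,-1.1,1.7,9.2,-0.001,0.001,-0.003,-1.1,1.7,9.2,-0.001,0.001,-0.003,-1.1,1.7,7,-0.001,0.001,-0.003,-1.1,1.7,5,-0.001,0.001,-0.003,0,0,0,0,0,0]
}}

```text
t: 3.02
position: [546.3, -269.0, 115.6]
orientation: [179.8, 0.1, -11.2]
ft_force: [0.6, 0.6, 0.7]
finger_gap: 59.5
```

```bash
python3 - <<'E'
from h import *
plan([550,-265.5,109],-11,3,1)
E
```

```text
now [ 546.3 -269.   115.6] [ 1.7984e+02  1.4000e-01 -1.1210e+01] gap 59.5 t 3.02 F [0.6 0.6 0.7]
[1.0, -1.4, 2.2, 0.001, 0.001, -0.001, 1.0, -1.4, 2.2, 0.001, 0.001, -0.001, 1.0, -1.4, 2.2, 0.001, 0.001, -0.001]
```

Request:
{"method": "move_arm", "body": {
  "rows": [1,-1.4,2.2,0.001,0.001,0,1,-1.4,2.2,0.001,0.001,0,1,-1.4,1.5,0.001,0,0,0,0,0,0,0,0]
}}

```text
t: 3.52
position: [550.9, -265.0, 110.0]
orientation: [-180.0, -0.0, -11.2]
ft_force: [-0.2, 0.6, 0.3]
finger_gap: 59.7
```

Request:
{"method": "move_arm", "body": {
  "rows": [0,0,0,0,0,0,0,0,0,0,0,0,0,0,0,0,0,0,0,0,0,0,0,0,0,0,0,0,0,0,0,0,0,0,0,0],
  "jaw": 1,
  "force": 50
}}

```text
t: 4.28
position: [551.1, -265.1, 110.4]
orientation: [-180.0, -0.1, -11.2]
ft_force: [0.1, 0.9, 0.7]
finger_gap: 26.2
```

Request:
{"method": "move_arm", "body": {
  "rows": [0,0,-5,0,0,0,0,0,-8,0,0,0,0,0,-10,0,0,0,0,0,-12,0,0,0,0,0,-12,0,0,0,0,0,-6,0,0,0,0,0,0,0,0,0]
}}

```text
t: 5.15
position: [551.0, -265.3, 167.9]
orientation: [180.0, -0.1, -11.2]
ft_force: [0.2, -0.0, -3.1]
finger_gap: 26.4
```

```bash
python3 - <<'E'
from h import *
c,p,d=grab('side'); cv2.imwrite('pics/s1.png',cv2.resize(p[60:260,130:430,::-1],None,fx=2.5,fy=2.5,interpolation=cv2.INTER_CUBIC))
plan([555.7,236,150],-8.5,26,3)
E
```

```text
now [ 550.9 -265.2  167.6] [-1.80e+02 -1.00e-01 -1.12e+01] gap 26.6 t 5.2 F [-0.4 -0.  -2.7]
[-1.3, -6.8, 0.2, 0.0, -0.0, -0.001, -2.6, -13.7, 0.5, 0.0, -0.0, -0.001, -3.8, -20.5, 0.7, 0.0, -0.0, -0.002, -3.8, -20.5, 0.7, 0.0, -0.0, -0.002, -3.7, -20.5, 0.7, 0.0, -0.0, -0.002, -3.7, -20.6, 0.7, 0.0, -0.0, -0.002, -3.7, -20.6, 0.7, 0.0, -0.0, -0.002, -3.6, -20.6, 0.7, 0.0, -0.0, -0.002, -3.6, -20.6, 0.7, 0.0, -0.0, -0.002, -3.5, -20.6, 0.7, 0.0, -0.0, -0.002]
[-3.5, -20.6, 0.7, 0.0, -0.0, -0.002, -3.5, -20.6, 0.7, 0.0, -0.0, -0.002, -3.4, -20.6, 0.7, 0.0, -0.0, -0.002, -3.4, -20.6, 0.7, 0.0, -0.0, -0.002, -3.3, -20.6, 0.7, 0.0, -0.0, -0.002, -3.3, -20.6, 0.7, 0.0, -0.0, -0.002, -3.3, -20.6, 0.7, 0.0, -0.0, -0.002, -3.2, -20.6, 0.7, 0.0, -0.0, -0.002, -3.2, -20.6, 0.7, 0.0, -0.0, -0.002, -3.1, -20.6, 0.7, 0.0, -0.0, -0.002]
[-3.1, -20.7, 0.7, 0.0, -0.0, -0.002, -3.1, -20.7, 0.7, 0.0, -0.0, -0.002, -3.0, -20.7, 0.7, 0.0, -0.0, -0.002, -3.0, -20.7, 0.7, 0.0, -0.0, -0.002, -2.0, -13.8, 0.5, 0.0, -0.0, -0.001, -1.0, -6.9, 0.2, 0.0, -0.0, -0.001]
```

View pics/s1.png

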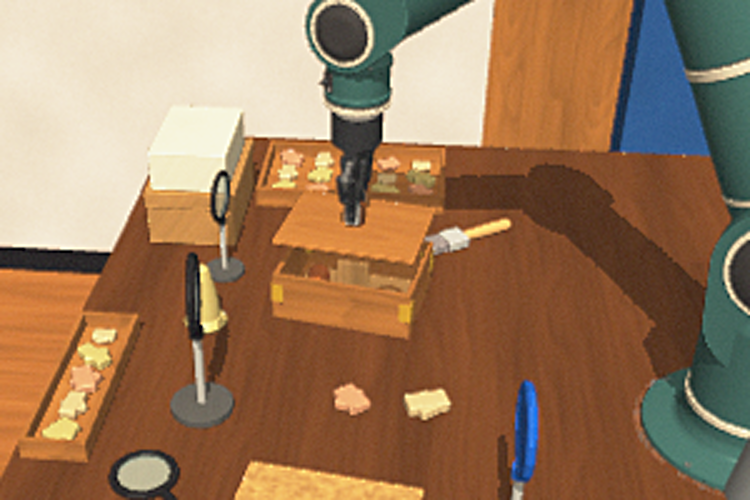

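The side view shows the lid held level above the box at about (355,230), with the tray visible inside. Carrying it to the mat.

Request:
{"method": "move_arm", "body": {
  "rows": [-1.3,-6.8,0,0,0,0,-2.6,-13.7,0,0,0,0,-3.8,-20.5,0,0,0,0,-3.8,-20.5,0,0,0,0,-3.8,-20.5,0,0,0,0,-3.8,-20.5,0,0,0,0,-3.8,-20.5,0,0,0,0,-3.8,-20.5,0,0,0,0,-3.8,-20.5,0,0,0,0,-3.8,-20.5,0,0,0,0]
}}

```text
t: 6.45
position: [550.7, -59.1, 166.1]
orientation: [-179.9, 0.1, -10.8]
ft_force: [0.0, 0.7, -1.8]
finger_gap: 26.3
```

Request:
{"method": "move_arm", "body": {
  "rows": [-3.8,-20.5,0,0,0,0,-3.8,-20.5,0,0,0,0,-3.8,-20.5,0,0,0,0,-3.8,-20.5,0,0,0,0,-3.8,-20.5,0,0,0,0,-3.8,-20.5,0,0,0,0,-3.8,-20.5,0,0,0,0,-3.8,-20.5,0,0,0,0,-2,-14,0,0,0,0,-2,-7,0,0,0,0]
}}

```text
t: 7.7
position: [543.6, 150.7, 166.5]
orientation: [-179.7, 0.2, -10.0]
ft_force: [0.0, -1.2, -2.7]
finger_gap: 26.3
```

```bash
python3 - <<'E'
from h import *
plan([555.7,236,100],-8.5,10,2)
E
```

```text
now [543.6 150.7 166.5] [-179.75    0.2   -10.02] gap 26.3 t 7.7 F [ 0.  -1.2 -2.7]
[-0.1, -4.8, 3.7, -0.0, 0.0, -0.001, -0.3, -9.5, 7.4, -0.0, 0.0, -0.003, -0.3, -9.5, 7.4, -0.0, 0.0, -0.003, -0.2, -9.5, 7.4, -0.0, 0.0, -0.003, -0.2, -9.5, 7.4, -0.0, 0.0, -0.003, -0.2, -9.5, 7.4, -0.0, 0.0, -0.003, -0.2, -9.6, 7.4, -0.0, 0.0, -0.003, -0.1, -9.6, 7.4, -0.0, 0.0, -0.003, -0.1, -9.6, 7.4, -0.0, 0.0, -0.003, -0.0, -4.8, 3.7, -0.0, 0.0, -0.001]
```

Request:
{"method": "move_arm", "body": {
  "rows": [0,-4.8,3.7,0,0,0,0,-9.5,7.4,0,0,-0.003,0,-9.5,7.4,0,0,-0.003,0,-9.5,7.4,0,0,-0.003,0,-9.5,7.4,0,0,-0.003,0,-9.5,7.4,0,0,-0.003,0,-9.5,7.4,0,0,-0.003,0,-9.5,7.4,0,0,-0.003,0,-8,7.4,0,0,-0.003,0,-3,3,0,0,0]
}}

```text
t: 8.95
position: [557.6, 237.0, 95.5]
orientation: [-179.8, 0.2, -8.6]
ft_force: [0.3, -0.5, -2.6]
finger_gap: 27.0
```

```bash
python3 - <<'E'
from h import *
plan([555.7,236,49],-8.5,9,2)
E
```

```text
now [557.6 237.   95.5] [-179.79    0.25   -8.61] gap 27.0 t 8.95 F [ 0.3 -0.5 -2.6]
[-0.1, 0.1, 2.9, -0.0, 0.0, -0.0, -0.2, 0.2, 5.8, -0.0, 0.001, -0.0, -0.2, 0.2, 5.8, -0.0, 0.001, -0.0, -0.2, 0.2, 5.8, -0.0, 0.001, -0.0, -0.2, 0.2, 5.8, -0.0, 0.001, -0.0, -0.2, 0.2, 5.8, -0.0, 0.001, -0.0, -0.2, 0.2, 5.8, -0.0, 0.001, -0.0, -0.2, 0.2, 5.8, -0.0, 0.001, -0.0, -0.1, 0.1, 2.9, -0.0, 0.0, -0.0]
```

Request:
{"method": "move_arm", "body": {
  "rows": [0,0,2.9,0,0,0,-0.2,0.2,5.8,0,0.001,0,-0.2,0.2,5.8,0,0.001,0,-0.2,0.2,5.8,0,0.001,0,-0.2,0.2,5.8,0,0.001,0,-0.2,0.2,5.8,0,0,0,-0.2,0.2,4,0,0,0,0,0,2,0,0,0,0,0,0,0,0,0]
}}

```text
t: 10.07
position: [556.3, 235.1, 55.0]
orientation: [-179.8, -0.0, -8.7]
ft_force: [0.9, -0.0, -2.1]
finger_gap: 26.7
```

Request:
{"method": "move_arm", "body": {
  "rows": [0,0,1,0,0,0,0,0,1,0,0,0,0,0,1,0,0,0]
}}

```text
t: 10.45
position: [556.6, 235.3, 52.2]
orientation: [-179.8, -0.1, -8.7]
ft_force: [0.9, -0.8, -2.7]
finger_gap: 26.6
```

Request:
{"method": "move_arm", "body": {
  "rows": [0,0,2,0,0,0,0,0,2,0,0,0,0,0,1,0,0,0]
}}

```text
t: 10.82
position: [556.6, 235.3, 46.9]
orientation: [-179.8, -0.1, -8.7]
ft_force: [0.1, 0.0, -1.7]
finger_gap: 26.5
```

Request:
{"method": "move_arm", "body": {
  "rows": [0,0,1,0,0,0,0,0,1,0,0,0,0,0,1,0,0,0]
}}

```text
t: 11.2
position: [556.6, 235.4, 44.3]
orientation: [-179.8, -0.1, -8.7]
ft_force: [-8.7, -4.1, 23.6]
finger_gap: 26.7
```

Contact at z=44.3, as expected. I'll ease off slightly and open the jaws.

Request:
{"method": "move_arm", "body": {
  "rows": [0,0,-0.6,0,0,0,0,0,0,0,0,0]
}}

```text
t: 11.45
position: [556.7, 235.5, 45.1]
orientation: [-179.8, -0.1, -8.7]
ft_force: [0.8, -0.0, -2.5]
finger_gap: 26.7
```

Request:
{"method": "move_arm", "body": {
  "rows": [0,0,0,0,0,0,0,0,0,0,0,0,0,0,0,0,0,0,0,0,0,0,0,0,0,0,0,0,0,0],
  "jaw": -0.2
}}

```text
t: 12.08
position: [557.0, 235.6, 45.2]
orientation: [-179.8, -0.1, -8.7]
ft_force: [-0.4, 0.2, -0.1]
finger_gap: 51.3
```

Request:
{"method": "move_arm", "body": {
  "rows": [0,0,-5,0,0,0,0,0,-12,0,0,0,0,0,-20,0,0,0,0,0,-25,0,0,0,0,0,-25,0,0,0,0,0,-25,0,0,0,0,0,-25,0,0,0,0,0,-15,0,0,0]
}}

```text
t: 13.08
position: [556.7, 235.2, 210.2]
orientation: [-179.6, -0.3, -8.7]
ft_force: [0.4, 0.4, -0.3]
finger_gap: 51.3
```

```bash
python3 - <<'E'
from h import *
np.set_printoptions(suppress=True,precision=1)
for n in('scene','side'):
    c,p,d=grab(n); W=cloud(c,d); x,y,z=W[...,0],W[...,1],W[...,2]; hsv=cv2.cvtColor(p,cv2.COLOR_RGB2HSV)
    m=(abs(z-18)<5)&(np.hypot(x-556,y-236)<150)&(hsv[...,0]<18)&(d>0)
    P=W[m]; q=cv2.minAreaRect(P[:,:2].astype(np.float32)); A=np.c_[P[:,:2]-P[:,:2].mean(0),np.ones(len(P))]; f=np.linalg.lstsq(A,P[:,2],rcond=None)[0]
    print(n,'lid',np.array(q[0]),np.array(q[1]),q[2],'slope',f.round(3))
    # tray handle & base inside box
    a=np.radians(-11); X=(x-550)*np.cos(a)+(y+265)*np.sin(a); Y=-(x-550)*np.sin(a)+(y+265)*np.cos(a)
    ins=(abs(X)<100)&(abs(Y)<75)&(d>0)
    for nm,m in(('fin',ins&(z>58)&(z<70)&(abs(X)<60)),('tray',ins&(z>12)&(z<20))):
        if m.sum()<8: continue
        q=cv2.minAreaRect(W[m][:,:2].astype(np.float32)); print(' ',nm,m.sum(),W[m].mean(0),np.array(q[0]),np.array(q[1]),q[2])
cv2.imwrite('pics/c2.png',cv2.resize(load('scene')[1][110:350,100:400,::-1],None,fx=2.5,fy=2.5,interpolation=cv2.INTER_CUBIC))
plan([550,-265,200],-11,20,3)
E
```

```text
scene lid [555.1 235.3] [166.5 218.4] 82.00758361816406 slope [-0.   0.  18.8]
  fin 64 [ 555.9 -271.7   65.2] [ 548.7 -301.7] [75.1 50.4] 78.3273696899414
  tray 812 [ 540.3 -272.4   16.5] [ 537.6 -281.2] [113.5 181.5] 78.96365356445312
side lid [555.  237.8] [172.7 216.4] 81.81539154052734 slope [-0.  -0.  17.9]
  fin 19 [ 517.5 -299.4   64.1] [ 522.3 -260.1] [148.9  51.2] 78.68953704833984
  tray 86 [ 499.1 -297.3   15.8] [ 501.3 -258.9] [149.5  67.8] 85.26663208007812
now [557.1 235.3 210.1] [-179.6   -0.4   -8.7] gap 51.4 t 13.18 F [-0.6  0.2  0.9]
[1.3, 9.2, 0.1, -0.0, -0.0, 0.001, 2.5, 18.4, 0.3, -0.0, -0.0, 0.002, 3.9, 27.5, 0.4, -0.0, -0.0, 0.002, 3.9, 27.5, 0.4, -0.0, -0.0, 0.002, 4.0, 27.5, 0.4, -0.0, -0.0, 0.002, 4.0, 27.5, 0.4, -0.0, -0.0, 0.002, 4.1, 27.5, 0.4, -0.0, -0.0, 0.002, 4.2, 27.5, 0.4, -0.0, -0.0, 0.002, 4.2, 27.5, 0.5, -0.0, -0.0, 0.002, 4.3, 27.5, 0.5, -0.0, -0.0, 0.002]
[4.4, 27.5, 0.5, -0.0, -0.0, 0.002, 4.4, 27.4, 0.5, -0.0, -0.0, 0.002, 4.5, 27.4, 0.5, -0.0, -0.0, 0.002, 4.5, 27.4, 0.5, -0.0, -0.0, 0.002, 4.6, 27.4, 0.5, -0.0, -0.0, 0.002, 4.7, 27.4, 0.5, -0.0, -0.0, 0.002, 4.7, 27.4, 0.5, -0.0, -0.0, 0.002, 4.8, 27.4, 0.5, -0.0, -0.0, 0.002, 3.2, 18.2, 0.4, -0.0, -0.0, 0.002, 1.6, 9.1, 0.2, -0.0, -0.0, 0.001]
```

View pics/c2.png

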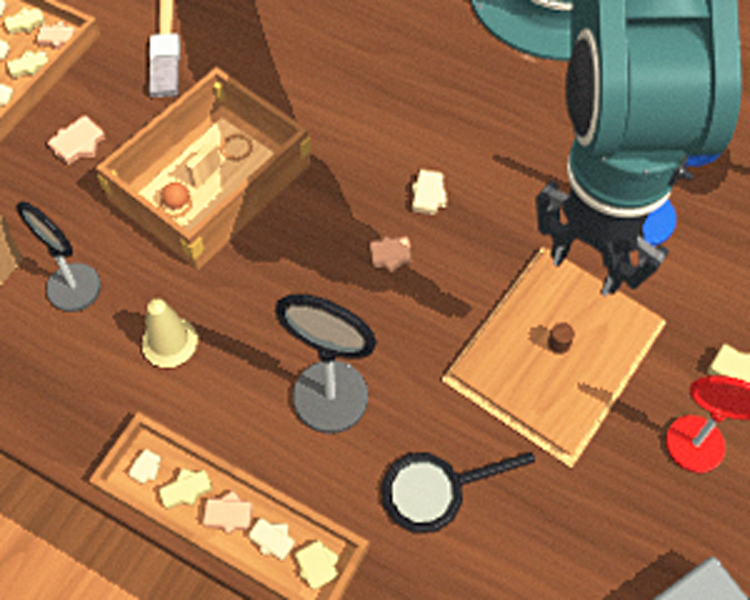

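The lid lies flat on the mat, centred within ~3 mm. The open box shows the tray, with the ball at crop pixel (174,195) and the fin at (203,168). Returning above the box.

Request:
{"method": "move_arm", "body": {
  "rows": [1.3,9.2,0,0,0,0,2.5,18.4,0,0,0,0.002,3.9,27.5,0,0,0,0.002,3.9,27.5,0,0,0,0.002,4,27.5,0,0,0,0.002,4,27.5,0,0,0,0.002,4,27.5,0,0,0,0.002,4,27.5,0,0,0,0.002,4,27.5,0,0,0,0.002,4,27.5,0,0,0,0.002]
}}

```text
t: 14.42
position: [546.4, -34.2, 201.5]
orientation: [-179.9, 0.3, -10.1]
ft_force: [0.5, -0.7, -0.9]
finger_gap: 51.3
```

Request:
{"method": "move_arm", "body": {
  "rows": [4.4,27.5,0,0,0,0.002,4.4,27.5,0,0,0,0.002,4.4,27.5,0,0,0,0.002,4.4,27.5,0,0,0,0.002,4.4,27.5,0,0,0,0.002,4.4,27.5,0,0,0,0.002,4.4,27.5,0,0,0,0.002,4.4,22,0,0,0,0.002,2,11,0,0,0,0,0,0,0,0,0,0]
}}

```text
t: 15.68
position: [528.1, -283.1, 193.9]
orientation: [180.0, 1.0, -11.9]
ft_force: [-0.5, 0.1, 0.0]
finger_gap: 51.2
```

```bash
python3 - <<'E'
from h import *
s=state(); print(s['position'],s['orientation'])
c,p,d=grab('wrist'); cv2.imwrite('pics/w2.png',cv2.resize(p[...,::-1],(768,576)))
E
```

```text
[ 528.13542739 -283.06256138  193.93900452] [179.9600276    1.04765994 -11.86246926]
```

View pics/w2.png

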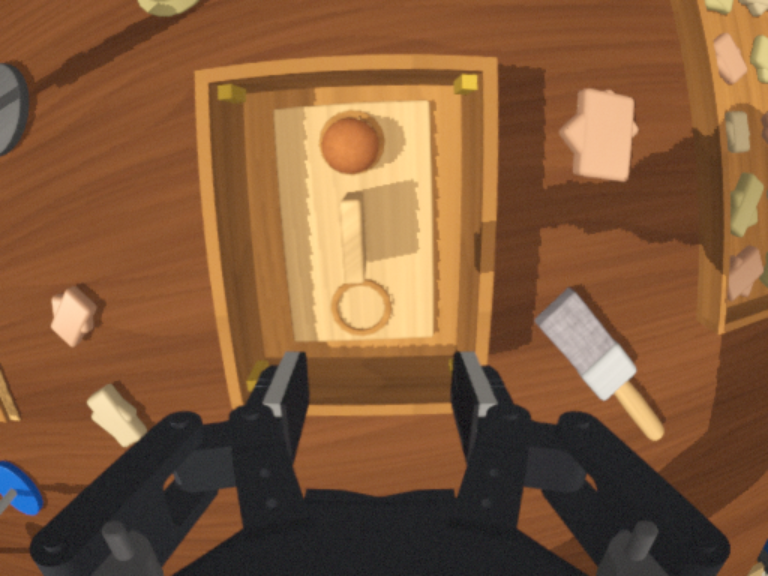

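The wrist view shows the ball at (351,146), the fin top from about (352,200) to (355,280), the empty ring at (361,307), and tray corners at about (275,109), (430,101), (433,338) and (297,341). I'll ray-cast these.

```bash
python3 - <<'E'
from h import *
np.set_printoptions(suppress=True,precision=1)
c,p,d=load('wrist'); k=1.5
print('cam',-np.array(c['R']).T@np.array(c['t']))
ball=wcast(c,351/k,146/k,34); ring=wcast(c,361/k,307/k,18)
print('ball',ball,'ring',ring,'mid',(ball+ring)/2,'dist',np.linalg.norm((ball-ring)[:2]),'yaw',np.degrees(np.arctan2(*(ball-ring)[1::-1])))
f1=wcast(c,352/k,200/k,66);f2=wcast(c,355/k,280/k,66); print('fin',f1,f2,(f1+f2)/2,np.linalg.norm(f1-f2),'yaw',np.degrees(np.arctan2(*(f1-f2)[1::-1])))
t=[wcast(c,u/k,v/k,16) for u,v in((275,109),(430,101),(433,338),(297,341))]
print('corners',*t,'mid',sum(t)/4)
for i in range(4): e=t[i]-t[i-1]; print(np.linalg.norm(e),np.degrees(np.arctan2(e[1],e[0])))
hsv=cv2.cvtColor(p,cv2.COLOR_RGB2HSV)
m=((hsv[...,0]<12)&(hsv[...,1]>150)).astype(np.uint8); m[:, :190]=0;m[:,280:]=0;m[:60]=0;m[130:]=0
v,u=np.where(cv2.morphologyEx(m,cv2.MORPH_OPEN,np.ones((5,5)))); print('ball px',u.mean()*k,v.mean()*k,len(u),wcast(c,u.mean(),v.mean(),34))
for r in (140,150,160,170,180): print(r,p[r,218:256].sum(1).tolist())
print(d[150:185:8,236], d[100,290])
E
```

```text
cam [ 605.1 -299.2  316.2]
ball [ 607.8 -282.1   34. ] ring [ 496.3 -263.2   18. ] mid [ 552.1 -272.7   26. ] dist 113.02535577364024 yaw -9.607023725387858
fin [ 577.6 -278.    66. ] [ 531.2 -269.3   66. ] [ 554.4 -273.7   66. ] 47.227171550297946 yaw -10.635560880509372
corners [ 644.9 -236.7   16. ] [ 627.3 -338.5   16. ] [ 460.4 -309.9   16. ] [ 478.7 -209.7   16. ] mid [ 552.8 -273.7   16. ]
168.36763204799266 -9.212308267366254
103.29890189006684 -99.81140460356457
169.38355404061585 170.2894855557532
101.84186609907587 79.61200213789657
ball px nan nan 0 [nan nan nan]
140 [603, 599, 601, 608, 611, 604, 603, 591, 591, 605, 632, 636, 634, 621, 619, 613, 612, 610, 611, 614, 590, 535, 443, 364, 378, 409, 429, 436, 445, 452, 450, 447, 442, 441, 447, 451, 452, 463]
150 [608, 602, 600, 600, 607, 606, 612, 615, 593, 587, 615, 627, 634, 630, 627, 619, 620, 624, 624, 620, 614, 569, 478, 386, 348, 411, 424, 427, 436, 443, 447, 451, 447, 448, 448, 451, 450, 453]
160 [607, 609, 604, 597, 604, 602, 608, 615, 614, 571, 562, 595, 603, 595, 578, 570, 566, 580, 581, 586, 579, 548, 499, 400, 347, 378, 417, 428, 430, 445, 448, 448, 447, 448, 445, 447, 449, 445]
170 [602, 609, 603, 604, 596, 604, 598, 610, 609, 612, 573, 548, 563, 573, 581, 583, 589, 583, 585, 576, 575, 568, 535, 470, 388, 349, 409, 441, 443, 435, 446, 453, 449, 448, 445, 445, 444, 435]
180 [585, 597, 606, 605, 601, 601, 603, 602, 608, 616, 614, 585, 569, 578, 583, 583, 585, 581, 578, 585, 590, 594, 582, 531, 438, 442, 559, 598, 592, 584, 588, 595, 595, 601, 593, 593, 585, 588]
[252.3 255.6 256.2 259.8 261. ] 293.85547<stdin>:13: RuntimeWarning: Mean of empty slice.
  ret = ret.dtype.type(ret / rcount)
```

Ball/ring, fin and corners agree: tray centre (552.7,−273.4), yaw −10°. The sizes (113/116, 47/50, 169×102) fit too.

```bash
python3 - <<'E'
from h import *
plan([552.7,-273.4,105],-10,10,2)
E
```

```text
now [ 528.3 -282.4  194. ] [179.97   1.05 -11.82] gap 51.5 t 15.72 F [-0.6 -1.1 -0. ]
[1.3, -0.8, 4.9, 0.0, 0.001, -0.002, 2.6, -1.5, 9.8, 0.0, 0.002, -0.004, 2.6, -1.5, 9.8, 0.0, 0.002, -0.004, 2.6, -1.5, 9.8, 0.0, 0.002, -0.004, 2.6, -1.5, 9.9, 0.0, 0.002, -0.004, 2.6, -1.5, 9.9, 0.0, 0.002, -0.004, 2.5, -1.5, 9.9, 0.0, 0.002, -0.004, 2.5, -1.5, 9.9, 0.0, 0.002, -0.004, 2.5, -1.5, 9.9, 0.0, 0.002, -0.004, 1.3, -0.7, 4.9, 0.0, 0.001, -0.002]
```

Request:
{"method": "move_arm", "body": {
  "rows": [1.3,-0.8,4.9,0,0.001,-0.002,2.6,-1.5,9.8,0,0.002,-0.004,2.6,-1.5,9.8,0,0.002,-0.004,2.6,-1.5,9.8,0,0.002,-0.004,2.6,-1.5,9.8,0,0.002,-0.004,2.6,-1.5,9.8,0,0.002,-0.004,2.5,-1.5,9.8,0,0.002,-0.004,2.5,-1.5,8,0,0.002,-0.004,1,0,4,0,0,0,0,0,0,0,0,0]
}}

```text
t: 16.98
position: [551.4, -271.4, 111.7]
orientation: [-179.9, 0.2, -9.8]
ft_force: [0.5, -0.1, -0.5]
finger_gap: 51.3
```

```bash
python3 - <<'E'
from h import *
plan([552.7,-273.4,53],-10,8,2)
E
```

```text
now [ 551.4 -271.4  111.7] [-179.94    0.19   -9.77] gap 51.3 t 16.98 F [ 0.5 -0.1 -0.5]
[0.1, 0.1, 4.2, -0.0, 0.0, 0.0, 0.3, 0.3, 8.4, -0.0, 0.0, 0.001, 0.2, 0.3, 8.4, -0.0, 0.0, 0.001, 0.2, 0.3, 8.4, -0.0, 0.0, 0.001, 0.2, 0.3, 8.4, -0.0, 0.0, 0.001, 0.2, 0.2, 8.4, -0.0, 0.0, 0.001, 0.2, 0.2, 8.4, -0.0, 0.0, 0.001, 0.1, 0.1, 4.2, -0.0, 0.0, 0.0]
```

Request:
{"method": "move_arm", "body": {
  "rows": [0.2,0.2,4.2,0,0,0,0.3,0.3,8.4,0,0,0.001,0.2,0.3,8.4,0,0,0.001,0.2,0.3,8.4,0,0,0.001,0.2,0.3,8.4,0,0,0.001,0.2,0.2,8,0,0,0,0.2,0.2,6,0,0,0,0,0,3,0,0,0,0,0,0,0,0,0]
}}

```text
t: 18.1
position: [552.4, -273.8, 53.2]
orientation: [-179.9, 0.2, -10.0]
ft_force: [0.7, 0.8, -0.8]
finger_gap: 51.3
```

```bash
python3 - <<'E'
from h import *
plan([552.7,-273.4,51],-10,2,1)
c,p,d=grab('wrist'); cv2.imwrite('pics/w3.png',p[...,::-1])
E
```

```text
now [ 552.4 -273.8   53.2] [-179.95    0.18  -10.03] gap 51.3 t 18.1 F [ 0.7  0.8 -0.8]
[0.1, -0.2, 1.1, -0.0, 0.002, -0.0, 0.1, -0.2, 1.1, -0.0, 0.002, -0.0]
```

View pics/w3.png

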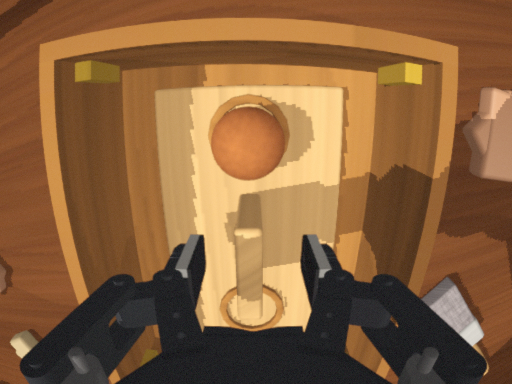

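The wrist view shows the fin at x≈249, centred between the pads (204 and 302), and the ball in its ring at (248,143). Closing in stages.

Request:
{"method": "move_arm", "body": {
  "rows": [0,0,1.1,0,0.002,0,0,0,1.1,0,0,0,0,0,0,0,0,0,0,0,0,0,0,0,0,0,0,0,0,0],
  "jaw": 0.6,
  "force": 30
}}

```text
t: 18.77
position: [552.9, -274.0, 51.8]
orientation: [-180.0, -0.0, -10.0]
ft_force: [-1.1, -0.0, -0.1]
finger_gap: 17.1
```

Request:
{"method": "move_arm", "body": {
  "rows": [0,0,0,0,0,0,0,0,0,0,0,0,0,0,0,0,0,0,0,0,0,0,0,0],
  "jaw": 1
}}

```text
t: 19.27
position: [552.9, -274.0, 51.8]
orientation: [-180.0, -0.0, -10.0]
ft_force: [-0.4, 0.2, 0.5]
finger_gap: 11.9
```

Request:
{"method": "move_arm", "body": {
  "rows": [0,0,0,0,0,0,0,0,0,0,0,0,0,0,0,0,0,0],
  "force": 60
}}

```text
t: 19.65
position: [553.0, -274.0, 51.9]
orientation: [-180.0, -0.0, -10.0]
ft_force: [-0.5, 0.2, 1.1]
finger_gap: 11.5
```

Request:
{"method": "move_arm", "body": {
  "rows": [0,0,-1,0,0,0,0,0,-2,0,0,0,0,0,-3,0,0,0,0,0,-4,0,0,0,0,0,-4,0,0,0,0,0,-3,0,0,0,0,0,-2,0,0,0,0,0,0,0,0,0]
}}

```text
t: 20.65
position: [552.6, -273.9, 72.0]
orientation: [-180.0, 0.0, -10.0]
ft_force: [0.7, 0.7, -1.8]
finger_gap: 11.0
```

```bash
python3 - <<'E'
from h import *
plan([552.7,-273.4,230],-10,20,4)
c,p,d=grab('wrist'); cv2.imwrite('pics/w4.png',p[...,::-1])
E
```

```text
now [ 552.6 -273.9   72. ] [-1.7996e+02  1.0000e-02 -1.0030e+01] gap 11.0 t 20.65 F [ 0.7  0.7 -1.8]
[-0.0, -0.0, -2.3, -0.0, 0.0, -0.0, -0.0, -0.0, -4.6, -0.0, 0.0, -0.0, -0.0, -0.0, -7.0, -0.0, 0.0, -0.0, -0.0, -0.0, -9.3, -0.0, 0.0, -0.0, -0.0, -0.0, -9.3, -0.0, 0.0, -0.0, -0.0, -0.0, -9.3, -0.0, 0.0, -0.0, -0.0, -0.0, -9.3, -0.0, 0.0, -0.0, -0.0, -0.0, -9.3, -0.0, 0.0, -0.0, -0.0, -0.0, -9.3, -0.0, 0.0, -0.0, -0.0, -0.0, -9.3, -0.0, 0.0, -0.0]
[-0.0, -0.0, -9.3, -0.0, 0.0, -0.0, 0.0, -0.0, -9.3, -0.0, 0.0, -0.0, 0.0, -0.0, -9.3, -0.0, 0.0, -0.0, 0.0, -0.0, -9.3, -0.0, 0.0, -0.0, 0.0, -0.0, -9.3, -0.0, 0.0, -0.0, 0.0, -0.0, -9.3, -0.0, 0.0, -0.0, 0.0, -0.0, -9.3, -0.0, 0.0, -0.0, 0.0, -0.0, -7.0, -0.0, 0.0, -0.0, 0.0, -0.0, -4.6, -0.0, 0.0, -0.0, 0.0, -0.0, -2.3, -0.0, 0.0, -0.0]
```

View pics/w4.png

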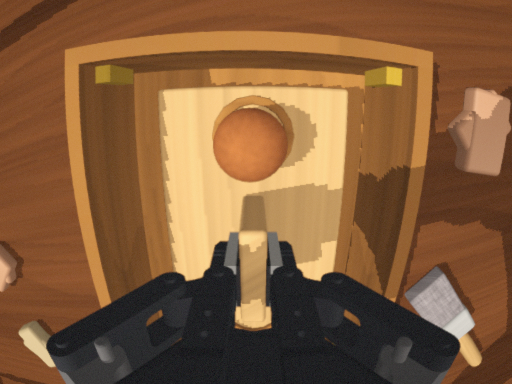

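The fin is gripped, with the ball still in its ring at (250,145). Lifting smoothly.

Request:
{"method": "move_arm", "body": {
  "rows": [0,0,-2.3,0,0,0,0,0,-4.6,0,0,0,0,0,-7,0,0,0,0,0,-9,0,0,0,0,0,-9,0,0,0,0,0,-9,0,0,0,0,0,-9,0,0,0,0,0,-9,0,0,0,0,0,-9,0,0,0,0,0,-9,0,0,0]
}}

```text
t: 21.95
position: [552.5, -273.9, 154.2]
orientation: [-180.0, 0.0, -10.0]
ft_force: [0.2, 0.7, -2.6]
finger_gap: 11.6
```

Request:
{"method": "move_arm", "body": {
  "rows": [0,0,-9,0,0,0,0,0,-9,0,0,0,0,0,-9,0,0,0,0,0,-9,0,0,0,0,0,-7,0,0,0,0,0,-5,0,0,0,0,0,-3,0,0,0,0,0,-1,0,0,0,0,0,0,0,0,0,0,0,0,0,0,0]
}}

```text
t: 23.2
position: [552.4, -273.9, 209.9]
orientation: [-180.0, 0.0, -10.0]
ft_force: [0.5, 0.6, -3.1]
finger_gap: 10.9
```

```bash
python3 - <<'E'
from h import *
np.set_printoptions(suppress=True,precision=1)
# target: lens (741,31) yaw 7.5
a=np.radians(7.5); n=np.array([np.cos(a),np.sin(a)]); L=np.array([741,31.])
tcp=L-n*158; print('tcp target',tcp)
c,p,d=grab('wrist')
hsv=cv2.cvtColor(p,cv2.COLOR_RGB2HSV)
m=((hsv[...,0]<16)&(hsv[...,1]>170)).astype(np.uint8); k=np.zeros_like(m);k[90:200,190:310]=1
_,l,st,ce=cv2.connectedComponentsWithStats(cv2.morphologyEx(m*k,cv2.MORPH_OPEN,np.ones((5,5))));print(st[1:],ce[1:], hsv[145,250])
plan([*tcp,208],7.5,36,5)
E
```

```text
tcp target [584.4  10.4]
[[268 121   5   5  25]
 [217 127   5   5  25]
 [274 129   7   5  35]
 [282 141   5   5  25]
 [271 154   9  12  84]] [[270.  123. ]
 [219.  129. ]
 [277.  131. ]
 [284.  143. ]
 [275.2 159.1]] [ 13 171 209]
now [ 552.4 -273.8  209.9] [-180.    0.  -10.] gap 11.3 t 23.25 F [ 0.9  0.3 -3.1]
[-0.1, -1.8, 0.0, -0.0, 0.0, -0.002, -0.2, -3.6, 0.0, -0.0, 0.0, -0.004, -0.3, -5.4, 0.0, -0.0, 0.0, -0.006, -0.4, -7.1, 0.1, -0.0, 0.0, -0.008, -0.4, -8.9, 0.1, -0.0, 0.0, -0.01, -0.3, -8.9, 0.1, -0.0, 0.0, -0.01, -0.2, -8.9, 0.1, -0.0, 0.0, -0.01, -0.1, -8.9, 0.1, -0.0, 0.0, -0.01, -0.1, -8.9, 0.1, -0.0, 0.0, -0.01, 0.0, -8.9, 0.1, -0.0, 0.0, -0.01]
[0.1, -8.9, 0.1, -0.0, 0.0, -0.01, 0.2, -8.9, 0.1, -0.0, 0.0, -0.01, 0.3, -8.9, 0.1, -0.0, 0.0, -0.01, 0.4, -8.9, 0.1, -0.0, 0.0, -0.01, 0.5, -8.9, 0.1, -0.0, 0.0, -0.01, 0.5, -8.9, 0.1, -0.0, 0.0, -0.01, 0.6, -8.9, 0.1, -0.0, 0.0, -0.01, 0.7, -8.9, 0.1, -0.0, 0.0, -0.01, 0.8, -8.9, 0.1, -0.0, 0.0, -0.01, 0.9, -8.9, 0.1, -0.0, 0.0, -0.01]
[1.0, -8.9, 0.1, -0.0, 0.0, -0.01, 1.1, -8.9, 0.1, -0.0, 0.0, -0.01, 1.1, -8.9, 0.1, -0.0, 0.0, -0.01, 1.2, -8.9, 0.1, -0.0, 0.0, -0.01, 1.3, -8.8, 0.1, -0.0, 0.0, -0.01, 1.4, -8.8, 0.1, -0.0, 0.0, -0.01, 1.5, -8.8, 0.1, -0.0, 0.0, -0.01, 1.6, -8.8, 0.1, -0.0, 0.0, -0.01, 1.6, -8.8, 0.1, -0.0, 0.0, -0.01, 1.7, -8.8, 0.1, -0.0, 0.0, -0.01]
[1.8, -8.8, 0.1, -0.0, 0.0, -0.01, 1.9, -8.7, 0.1, -0.0, 0.0, -0.01, 1.6, -7.0, 0.0, -0.0, 0.0, -0.008, 1.2, -5.2, 0.0, -0.0, 0.0, -0.006, 0.8, -3.5, 0.0, -0.0, 0.0, -0.004, 0.4, -1.7, 0.0, -0.0, 0.0, -0.002]
```

Request:
{"method": "move_arm", "body": {
  "rows": [0,-1.8,0,0,0,-0.002,-0.2,-3.6,0,0,0,-0.004,-0.3,-5.4,0,0,0,-0.006,-0.4,-7.1,0,0,0,-0.008,-0.4,-8.9,0,0,0,-0.01,-0.3,-8.9,0,0,0,-0.01,-0.2,-8.9,0,0,0,-0.01,-0.1,-8.9,0,0,0,-0.01,-0.1,-8.9,0,0,0,-0.01,0,-8.9,0,0,0,-0.01]
}}

```text
t: 24.5
position: [560.7, -197.5, 209.8]
orientation: [-179.9, 0.0, -5.1]
ft_force: [1.2, -0.8, -1.6]
finger_gap: 10.8
```

Request:
{"method": "move_arm", "body": {
  "rows": [0.1,-8.9,0,0,0,-0.01,0.2,-8.9,0,0,0,-0.01,0.3,-8.9,0,0,0,-0.01,0.4,-8.9,0,0,0,-0.01,0.5,-8.9,0,0,0,-0.01,0.5,-8.9,0,0,0,-0.01,0.6,-8.9,0,0,0,-0.01,0.7,-8.9,0,0,0,-0.01,0.8,-8.9,0,0,0,-0.01,0.9,-8.9,0,0,0,-0.01]
}}

```text
t: 25.75
position: [569.9, -102.5, 210.0]
orientation: [-179.9, 0.0, 1.0]
ft_force: [-0.8, -0.3, -1.7]
finger_gap: 11.5
```

```bash
python3 - <<'E'
from h import *
plan([584.4,10.4,208],7.5,16,5)
E
```

```text
now [ 569.9 -102.5  210. ] [-1.7994e+02  3.0000e-02  1.0400e+00] gap 11.5 t 25.75 F [-0.8 -0.3 -1.7]
[0.3, -1.9, 0.0, -0.0, 0.0, -0.002, 0.6, -3.8, 0.1, -0.0, 0.0, -0.004, 0.9, -5.6, 0.1, -0.0, 0.0, -0.006, 1.2, -7.5, 0.1, -0.0, 0.0, -0.008, 1.6, -9.4, 0.2, -0.0, 0.0, -0.009, 1.6, -9.3, 0.2, -0.0, 0.0, -0.009, 1.7, -9.3, 0.2, -0.0, 0.0, -0.009, 1.8, -9.3, 0.2, -0.0, 0.0, -0.009, 1.9, -9.3, 0.2, -0.0, 0.0, -0.009, 2.0, -9.3, 0.2, -0.0, 0.0, -0.009]
[2.1, -9.3, 0.2, -0.0, 0.0, -0.009, 2.2, -9.2, 0.2, -0.0, 0.0, -0.009, 1.8, -7.4, 0.1, -0.0, 0.0, -0.008, 1.4, -5.5, 0.1, -0.0, 0.0, -0.006, 1.0, -3.7, 0.1, -0.0, 0.0, -0.004, 0.5, -1.8, 0.0, -0.0, 0.0, -0.002]
```

Continuing at the same speed, then slowing gradually.

Request:
{"method": "move_arm", "body": {
  "rows": [1.2,-9,0.1,0,0,-0.01,1.3,-9,0.1,0,0,-0.01,1.3,-9,0.1,0,0,-0.01,1.5,-9,0.1,0,0,-0.01,1.6,-9,0.1,0,0,-0.01,1.7,-9,0.1,0,0,-0.01,1.8,-9,0.1,0,0,-0.01,1.9,-9,0.1,0,0,-0.01,1.9,-8,0.1,0,0,-0.008,1.5,-6.5,0.1,0,0,-0.007]
}}

```text
t: 27.0
position: [580.7, -8.6, 209.0]
orientation: [-179.9, 0.0, 6.9]
ft_force: [0.7, 0.8, -2.4]
finger_gap: 10.7
```

Request:
{"method": "move_arm", "body": {
  "rows": [1,-5,0,0,0,-0.005,0.7,-3.5,0,0,0,-0.004,0.4,-2,0,0,0,-0.002,0.2,-1,0,0,0,0,0,0,0,0,0,0]
}}

```text
t: 27.62
position: [581.6, 3.8, 208.9]
orientation: [-179.9, 0.0, 7.6]
ft_force: [-0.2, 0.7, -2.4]
finger_gap: 11.4
```

```bash
python3 - <<'E'
from h import *
np.set_printoptions(suppress=True,precision=1)
plan([584.4,10.4,207.5],7.5,8,3)
im=[]
for n in('scene','side'):
    c,p,d=grab(n); im.append(cv2.resize(p[90:300,150:350] if n=='scene' else p[70:280,120:320],None,fx=2,fy=2))
    W=cloud(c,d); hsv=cv2.cvtColor(p,cv2.COLOR_RGB2HSV); x,y,z=np.moveaxis(W,-1,0)
    m=(hsv[...,0]<12)&(hsv[...,1]>140)&(z>165)&(z<230)&(x>560)&(x<700)&(abs(y)<100); P=W[m]
    if len(P)>5:
        C=-np.array(c['R']).T@np.array(c['t'])
        v,u=np.where(m); q=P.mean(0); r=(q-C)/np.linalg.norm(q-C); print(n,'ball pts',len(P),q,'ctr~',q+r*12, P.min(0),P.max(0))
    a=np.radians(7.5); X=(x-584)*np.cos(a)+(y-10)*np.sin(a); Y=-(x-584)*np.sin(a)+(y-10)*np.cos(a)
    m=(abs(X)<95)&(abs(Y)<60)&(abs(z-172)<8)&(d>0); P=W[m]; f=np.linalg.lstsq(np.c_[X[m],Y[m],np.ones(m.sum())],P[:,2],rcond=None)[0]; print(n,'tray plane',m.sum(),f.round(3))
cv2.imwrite('pics/f.png',np.hstack(im)[...,::-1])
E
```

```text
now [581.6   3.8 208.9] [-179.9    0.     7.6] gap 11.4 t 27.62 F [-0.2  0.7 -2.4]
[0.2, -0.3, 0.1, -0.0, 0.0, 0.0, 0.4, -0.7, 0.2, -0.0, 0.0, 0.0, 0.6, -1.0, 0.2, -0.0, 0.0, 0.0, 0.6, -1.0, 0.2, -0.0, 0.0, 0.0, 0.6, -1.0, 0.2, -0.0, 0.0, 0.0, 0.6, -1.0, 0.2, -0.0, 0.0, 0.0, 0.4, -0.7, 0.2, -0.0, 0.0, 0.0, 0.2, -0.3, 0.1, -0.0, 0.0, 0.0]
scene ball pts 106 [643.3  14.4 202. ] ctr~ [638.   11.3 191.6] [625.3  -3.6 168. ] [660.8  52.2 210.8]
scene tray plane 1174 [  0.  -0. 174.]
side ball pts 65 [634.6  23.4 197.5] ctr~ [636.   13.5 190.9] [620.3   5.5 180.8] [650.   36.1 209. ]
side tray plane 802 [ -0.   -0.  173.2]
```

View pics/f.png

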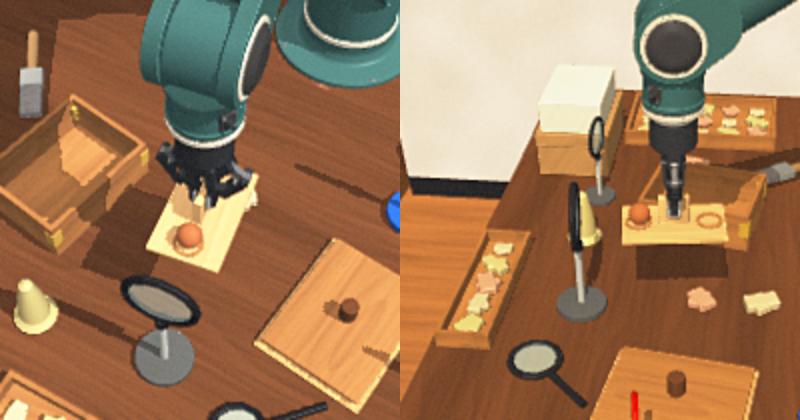

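Both views show the tray level in front of the right lens with the ball in its ring, and the lid on the mat. One last trim of a few millimetres.

Request:
{"method": "move_arm", "body": {
  "rows": [0.2,-0.3,0,0,0,0,0.4,-0.7,0.2,0,0,0,0.6,-1,0.2,0,0,0,0.6,-1,0.2,0,0,0,0.6,-1,0.2,0,0,0,0.6,-1,0.2,0,0,0,0.4,-0.7,0,0,0,0,0.2,-0.3,0,0,0,0,0,0,0,0,0,0,0,0,0,0,0,0]
}}

```text
t: 28.98
position: [584.6, 10.3, 207.9]
orientation: [-179.9, 0.0, 7.5]
ft_force: [-0.0, 0.2, -1.3]
finger_gap: 11.3
```

Request:
{"method": "move_arm", "body": {
  "rows": [0,0,0,0,0,0,0,0,0,0,0,0,0,0,0,0,0,0,0,0,0,0,0,0,0,0,0,0,0,0,0,0,0,0,0,0]
}}

```text
t: 29.72
position: [584.5, 10.3, 207.9]
orientation: [-179.9, 0.0, 7.5]
ft_force: [0.4, -0.1, -2.2]
finger_gap: 10.7
```

```bash
python3 - <<'E'
from h import *
s=state(); print(s['position'],s['orientation'],s['finger_gap'],s['qd'].round(2),s['t'],s['ft_force'])
a=np.radians(7.5)
for n in('scene','side'):
    c,p,d=grab(n); W=cloud(c,d); hsv=cv2.cvtColor(p,cv2.COLOR_RGB2HSV); x,y,z=np.moveaxis(W,-1,0)
    m=(hsv[...,0]<12)&(hsv[...,1]>140)&(z>175)&(np.hypot(x-642,y-18)<30)&(z<230); P=W[m]
    C=-np.array(c['R']).T@np.array(c['t']); q=P.mean(0); b=q+(q-C)/np.linalg.norm(q-C)*12; e=b-[741,31,190]
    print(n,b.round(1),'in lens frame',e[0]*np.cos(a)+e[1]*np.sin(a),-e[0]*np.sin(a)+e[1]*np.cos(a),e[2])
print(job_done())
E
```

```text
[584.54528378  10.26102414 207.88523646] [-1.79942772e+02  2.78264335e-02  7.52585831e+00] 10.723623839782206 [ 0.03  0.05 -0.05 -0.01 -0.06  0.15  0.03] 29.725 [ 0.39167323 -0.12276406 -2.19405151]
scene [640.3  17.5 191.2] in lens frame -101.57253102761241 -0.21878621442885482 1.1546617899088858
side [639.4  19.2 189.4] in lens frame -102.26053054692849 1.5927203963002334 -0.5980624730126749
the job is handed in; nothing more can be done
None
```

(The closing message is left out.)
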